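# Open the child-resistant solvent jar

### The job

Open the white solvent jar in the bench clamp: its red child-resistant cap only clicks round if you just turn it, so push it down and keep it pushed down while you turn it anticlockwise, with a fresh grip when your wrist runs out, until the thread lets go. Then lift the cap off and stand it, same way up, in the empty end of the steel drip tray and let go. A push of 11 to 14 N is enough; do not lean on the thin jar harder than that (it must never take 40 N, all strains together), and leave all the other things where they are.

Things in the scene. Friction and masses are not known exactly. Their poses are not given: they have to be found in the camera images.
- jar: squat white plastic jar, 84 mm across, plain yellow label, strapped in a steel clamp whose 116x116 mm base plate is screwed to the bench: it cannot move. Origin at the centre of the plate's underside, z up along the jar's axis; the shoulder ends at z = 84 mm, the threaded neck (39 mm across) stands on it
- jar_rim (a point): centre of the jar's mouth, on its axis, level with the rim of the neck, 112 mm above the jar's origin. The red cap is screwed on here and hides it; its thread lets go after roughly a quarter to a third of a turn anticlockwise of the cap's hidden core (how far the core is screwed on varies); until then the cap cannot be pulled off
- cap: red ribbed child-resistant cap, 34 mm tall, skirt 55 mm across, white arrows on its flat top (anticlockwise opens); about 150 g. Origin on its axis at half height, z up. What is seen is a sprung shell over a hidden threaded core: pushed, it sinks up to 4 mm at about 3.6 N per mm and the core gives 1 to 2 mm more; beyond 14 N the shell has bottomed and the jar takes the shock
- cap_flange (a point): on the cap's axis, level with the top of the flange (64 mm across, 6 mm high) round its lower edge, 11 mm below the cap's centre; fingertips can bear on it to push. Up to about 8 N the shell only clicks over the core, every 30 degrees; from about 10 N it catches within 30 degrees and carries the core (up to 0.3 N m), which climbs several mm as it unscrews: give way to keep the push steady
- tray: rectangular steel drip tray fixed to the bench, 170 mm (its x) by 230 mm (its y), 12 mm high, walls and floor 3 mm thick; origin at the centre of its underside. Its +y end holds a lock nut and a bearing that drain there; its -y end is empty
- tray_free (a point): point on the tray's floor in the middle of its empty part (40 mm from the tray's centre towards its -y end), axes as the tray's
- lock_nut: large hex lock nut, 36x41 mm, 16 mm tall, lies at the +y end of the tray; a bystander; origin at the centre of its underside
- bearing: ball bearing lying flat, 40 mm across, 14 mm tall, at the +y end of the tray; a bystander; origin at the centre of its underside
- piston: alloy piston standing on its skirt, 60 mm across, 54 mm tall; a bystander; origin at the centre of its underside
- brake_pad: brake pad lying flat, 42x84 mm, 12 mm tall; a bystander; origin at the centre of its underside
- spanner: combination spanner lying flat, 200 mm long (along its y), 31 mm wide, 9 mm tall; a bystander; origin at the centre of its underside
- bolt: brass-coloured hex bolt standing on its head, 19x22 mm, 70 mm tall; a bystander; origin at the centre of its underside
- feeler_set: folded feeler gauge set, 100 mm long (along its y), 18 mm wide, 14 mm tall; a bystander; origin at the centre of its underside
- sprocket: small toothed sprocket lying flat, 68 mm across, 13 mm tall; a bystander; origin at the centre of its underside

How it is judged:
By the outcome, as a careful person would: the job done as asked, in the order asked, and still so for the second after the job is handed in, with the robot touching nothing.
It also fails if it takes over 64 s, if anything falls off the work surface, if the arm or the gripper's body presses on something with over 40 N, if the wrist force passes 120 N, or if a joint passes its speed limit or range.

### The arm

A 6-joint arm with a two-finger parallel gripper is mounted at the origin on a cart in front of the work surface, level with it; the furniture and walls round the work are solid. World frame = base frame: x ahead of the robot, y to its left, z up, the work surface at z = 0. Lengths are in m, angles in rad, forces in N, time in s.
With the tool pointing down it reaches from about 0.4 to 0.825 m from the base axis. Payload 7 kg.
Tool frame: the origin (TCP) lies on the front face of the gripper's body, between the roots of the fingers; the fingertips stand 66 mm ahead of it and the grasp point (between the pads) lies 47 mm ahead of it; z points along the fingers, y is the line along which they close (so a half turn about z gives the same grasp; the last joint's range is limited). The gripper opens to 88 mm and grips with 3 to 60 N. Pads are 19 mm wide; open, the fingers measure 130 mm over their backs; the gripper's body (78 mm by 193 mm) begins 47 mm behind the grasp point.
Start: joints at [1.441, 0.359, 0.012, 0, -1.224, -0.288], TCP at [0.274, 0.617, 0.292] pointing down, gripper open.
Joint ranges: [-3.07, 3.07], [-1.43, 2.12], [-1.02, 1.25], [-3.03, 1.67], [-3.05, -0], [-3.03, 3.03]. Speed limits (rad/s): [2.39, 2.39, 3.01, 3.14, 3.14, 3.14].

### API

Orientations are given as [roll, pitch, yaw] about the fixed x, y, z axes, in that order (R = Rz(yaw) Ry(pitch) Rx(roll)).
In Python, from station import arm gives the robot as it stands. The module is installed in compiled form; this text tells all that it offers.
- The arm moves only by the tool move_arm, never from a script. Its argument "increments" is a list of rows, each an object of numbers: "jaw": the gripper command: -1 is shut, 1 is fully open, values between are in proportion; "dx", "dy", "dz": the shift along the tool's x, y, z in m; "twist": the turn about the tool's z in rad. A call has 1 to 12 rows; each row shifts and turns the commanded pose from where the row before left it, along the tool's axes as they then stand; what a row does not reach is not made up. A row lasts 1/12 s, in which the tool goes at most 41.7 mm and 7.16 degrees, less where a joint would pass 70% of its speed; a pose out of reach is approached as far as the arm can. A call is refused whole if a number of a shift passes 0.0417 or a number of a turn 0.125, either way. A call with a gripper value outside its range is refused whole. The fingers move at their own pace and stop on an object; "force" is the grip in N (left out, the last holds). Time passes only in rows, so rows that do not move let the fingers close. It gives the time, the measured TCP pose, the force, the opening and the grip force at its end, in the units of the state.
- arm.get_state(): the state, without advancing time (a new reading comes with each control period).
- arm.grab_frame(name): name is "scene" or "top"; returns the picture (384x512x3 uint8, blue, green, red); there is no depth.
- arm.camera_info(name): a dict with "K" (3x3 intrinsics, pixels), "extrinsics" (4x4, takes a point from camera to world coordinates). Camera axes: x right, y down, z forward; pixel columns grow to the right and rows downward; lengths in m; the calibration is good to about 2 mm. A picture is of the moment at which its call begins. camera_info takes no time and is no camera call.
- arm.job_done(): hands the job in; it is judged then, once.
Trained networks look in the newest picture that a camera, given by its name, has taken for a name from the list of things; names that differ only in an ending like _2 or _b are one class to them, and where a whole thing is asked for, a point or a joint stands for the part that bears it (a point fixed in the world has none). Each returns a list of dicts, best first, with "score" (0 to 1); they miss things now and then, are a little off and sometimes report something else, mostly with a low value. They report only what shows in the picture. A call takes as long as a camera call.
- arm.find_in(camera, name): "position" ([x, y, z] in m, in world coordinates, good to about 4 mm: the middle of the surface that is visible of it).
- arm.silhouettes(camera, name): "pixels" (384x512 bool, what is visible of it).
- arm.pinpoint(camera, name): "position" ([x, y, z] in m, in world coordinates, good to about 4 mm: a listed point, or the origin of a listed thing).
The state is a dict: "t": time; "q": joint angles; "qd": joint speeds; "joint_efforts": joint torques, N m; "eef_pos": TCP position; "ee_rot": TCP orientation; "force": force on the tool from outside, world axes, zero at the start; "moment": the same for the moment, N m; "width": finger opening in m; "gripper_force": force on a finger pad.
Only numpy, scipy, OpenCV 4.12 (cv2) and the standard library are available. Lean on these libraries where they do the work, as an engineer would, in place of code of your own. Each camera call takes 0.05 s, during which the arm holds its last target. There are 200 camera calls.

## Working session

There is one attempt and no reset: what is moved stays moved. The work goes in short steps, Python scripts to look and compute and a tool call to move; the robot and the scene stay as the last step left them, time stands still between calls to the robot, and variables do not carry over. Pictures are saved under pics/ and viewed, at most 10 in all, crops included, and the job is handed in when it is done.

Besides the shell and the picture viewer there is one more tool, called after "Request:" as name([rows], argument=value, ...), one row to a line, values as JSON. move_arm: Moves the arm, as the interface text tells. Its arguments: {"type":"object","properties":{"increments":{"type":"array"},"force":{"type":"number"}},"required":["increments"]}

```bash
mkdir -p pics; python3 - <<'E'
from station import arm
import cv2,numpy as np
np.set_printoptions(precision=4,suppress=True)
for c in("scene","top"):
    cv2.imwrite(f"pics/{c}0.png",arm.grab_frame(c))
    for n in("jar_rim","cap","cap_flange","tray_free","tray","piston","bolt"):
        for d in arm.pinpoint(c,n)[:2]: print(c,n,np.array(d["position"]),round(d["score"],2))
s=arm.get_state()
for k,v in s.items(): print(k,np.array(v))
for c in("scene","top"): print(np.array(arm.camera_info(c)["extrinsics"]))
E
```

```text
scene jar_rim [ 0.5462 -0.1407  0.1141] 0.95
scene cap [ 0.5511 -0.1459  0.11  ] 0.72
scene cap [ 0.5194  0.2639 -0.0013] 0.24
scene cap_flange [ 0.5481 -0.1429  0.1015] 0.84
scene cap_flange [ 0.4431  0.4088 -0.0042] 0.38
scene tray_free [ 0.4936  0.132  -0.0005] 0.81
scene tray_free [ 0.4085 -0.4043  0.001 ] 0.47
scene tray [0.4877 0.1691 0.0016] 0.82
scene piston [ 0.6984  0.0426 -0.0019] 0.7
scene bolt [ 0.524  -0.3885  0.0014] 0.42
top jar_rim [ 0.7012 -0.1381 -0.0025] 0.49
top cap [ 0.5504 -0.1502  0.1089] 0.69
top cap_flange [ 0.5501 -0.1394  0.0969] 0.73
top cap_flange [0.5215 0.264  0.0036] 0.66
top tray_free [0.4938 0.1294 0.0017] 0.74
top tray [0.4937 0.169  0.0019] 0.96
top tray [ 0.5482 -0.145   0.0969] 0.72
top piston [ 0.6979  0.0423 -0.0014] 0.66
top bolt [ 0.5231 -0.3896 -0.001 ] 0.37
t 0.8
q [ 1.4411  0.3586  0.0119 -0.     -1.2241 -0.2881]
qd [-0.0022 -0.001  -0.0012  0.0001  0.      0.0016]
joint_efforts [ -0.0009 -58.2279  29.3276   7.0015   0.0125  -0.    ]
eef_pos [0.2739 0.6169 0.2922]
ee_rot [ 3.1416  0.     -0.4178]
force [-0.2869 -0.4956 -0.0167]
moment [-0.0484 -0.019  -0.0273]
gripper_force 0.0
width 0.08760058506476669
[[ 0.8884 -0.2982  0.3489  0.1642]
 [-0.4586 -0.6068  0.6492 -0.7485]
 [ 0.0181 -0.7368 -0.6759  0.8629]
 [ 0.      0.      0.      1.    ]]
[[-0.0263 -0.9901  0.1378  0.3518]
 [-0.9996  0.0245 -0.015   0.0128]
 [ 0.0115 -0.1382 -0.9903  1.5912]
 [ 0.      0.      0.      1.    ]]
```

View pics/scene0.png

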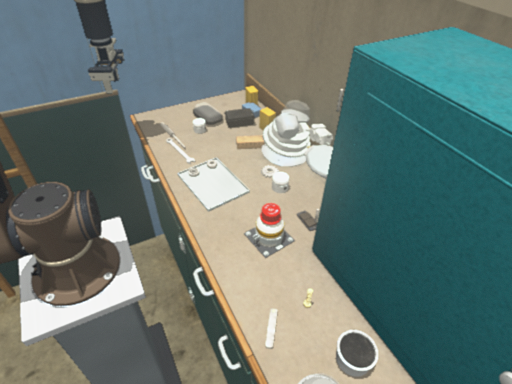

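View pics/top0.png

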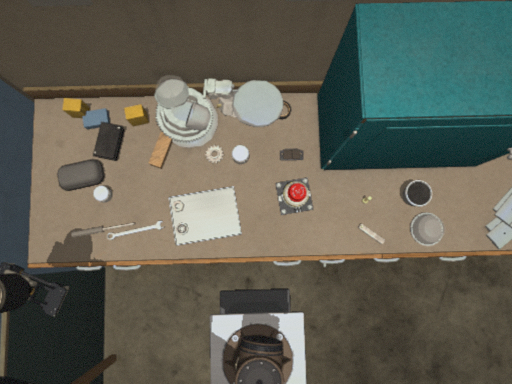

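```bash
cat >h.py <<'E'
from station import arm
import cv2,numpy as np
np.set_printoptions(precision=4,suppress=True)
def proj(c,p):
    i=arm.camera_info(c);T=np.linalg.inv(np.array(i["extrinsics"]))
    q=T[:3,:3]@np.array(p)+T[:3,3];u=np.array(i["K"])@q;return u[:2]/u[2]
def ray(c,uv,z):
    i=arm.camera_info(c);E=np.array(i["extrinsics"]);d=E[:3,:3]@np.linalg.inv(np.array(i["K"]))@np.array([*uv,1.])
    return E[:3,3]+d*(z-E[2,3])/d[2]
E
python3 - <<'E'
from h import *
# red pixels = cap, from the saved pictures: fit xy of cap axis by model silhouette
from scipy.optimize import minimize
a=np.linspace(0,2*np.pi,60)
obs={}
for c in("scene","top"):
    im=cv2.imread(f"pics/{c}0.png").astype(int)
    m=((im[...,2]>im[...,1]+60)&(im[...,2]>im[...,0]+60)).astype(np.uint8)
    m=cv2.morphologyEx(m,cv2.MORPH_CLOSE,np.ones((7,7),np.uint8))
    p=proj(c,[.549,-.143,.11]); n,l,st,ce=cv2.connectedComponentsWithStats(m)
    k=min(range(1,n),key=lambda k:np.hypot(*(ce[k]-p))); obs[c]=(ce[k],st[k]); print(c,p,ce[k],st[k])
    # predicted hull
    def mask(x,y,z):
        P=[proj(c,[x+r*np.cos(t),y+r*np.sin(t),z+h]) for r,h in((.032,-.017),(.032,-.011),(.0275,.017)) for t in a]
        mm=np.zeros(im.shape[:2],np.uint8);cv2.fillConvexPoly(mm,cv2.convexHull(np.array(P,np.float32)).round().astype(np.int32),1)
        M=cv2.moments(mm,True);return np.array([M['m10'],M['m01']])/M['m00'],M['m00']
    obs[c]=(ce[k],mask)
from scipy.optimize import least_squares
f=lambda v:np.concatenate([obs[c][1](*v)[0]-obs[c][0] for c in obs])
r=least_squares(f,[.549,-.143,.11],diff_step=.03);print(r.x,r.fun)
E
```

```text
scene [270.4739 212.3622] [270.399  213.5596] [260 203  21  22 386]
top [295.8164 191.4659] [296.6065 192.0289] [288 183  18  19 277]Traceback (most recent call last):
  File "<stdin>", line 20, in <module>
    return func(*args, **kwargs)
    result = trf(vector_fun.fun, vector_fun.jac, x0, f0, J0, lb, ub, ftol, xtol,
                 gtol, max_nfev, x_scale, loss_function, tr_solver,
                 tr_options.copy(), verbose, callback=callback_wrapped)
    return trf_no_bounds(
        fun, jac, x0, f0, J0, ftol, xtol, gtol, max_nfev, x_scale,
        loss_function, tr_solver, tr_options, verbose, callback=callback)
    f_new = fun(x_new)
    self._update_fun()
    ~~~~~~~~~~~~~~~~^^
    self.f = self.fun_wrapped(xp_copy(self.x))
             ~~~~~~~~~~~~~~~~^^^^^^^^^^^^^^^^^
    return np.atleast_1d(self.fun(x))
                         ~~~~~~~~^^^
    return self.f(x, *self.args, **self.kwargs)
           ~~~~~~^^^^^^^^^^^^^^^^^^^^^^^^^^^^^^
  File "<stdin>", line 19, in <lambda>
  File "<stdin>", line 14, in mask
  File "h.py", line 5, in proj
    i=arm.camera_info(c);T=np.linalg.inv(np.array(i["extrinsics"]))
ValueError: time passes only in moves, steps and waits
```

The scene picture shows the red cap at (270,213) on the clamped jar. The tray is near (213,183), with the nut and bearing at its far end. In the top picture the cap is at (296,192), and the teal cabinet's bottom corner is at about (322,168), close to the jar. I need to check that clearance.

```bash
cat >h.py <<'E'
from station import arm
import cv2,numpy as np
from functools import lru_cache
np.set_printoptions(precision=4,suppress=True)
@lru_cache
def cam(c):
    i=arm.camera_info(c);return np.array(i["K"]),np.array(i["extrinsics"])
def proj(c,p):
    K,E=cam(c);T=np.linalg.inv(E);q=T[:3,:3]@np.array(p)+T[:3,3];u=K@q;return u[:2]/u[2]
def ray(c,uv,z):
    K,E=cam(c);d=E[:3,:3]@np.linalg.inv(K)@np.array([*uv,1.]);return E[:3,3]+d*(z-E[2,3])/d[2]
def state():
    s=arm.get_state();print("t%.2f"%s["t"],"p",np.array(s["eef_pos"]),"r",np.array(s["ee_rot"]),"q6 %.2f"%s["q"][5],"F",np.array(s["force"]),"M",np.array(s["moment"]),"w %.4f g %.1f"%(s["width"],s["gripper_force"]));return s
E
python3 - <<'E'
from h import *
from scipy.optimize import minimize
a=np.linspace(0,2*np.pi,60);obs={}
for c in("scene","top"):
    im=cv2.imread(f"pics/{c}0.png").astype(int)
    m=((im[...,2]>im[...,1]+60)&(im[...,2]>im[...,0]+60)).astype(np.uint8)
    n,l,st,ce=cv2.connectedComponentsWithStats(m);p=proj(c,[.549,-.143,.11])
    k=min(range(1,n),key=lambda k:np.hypot(*(ce[k]-p)))
    m=cv2.morphologyEx((l==k).astype(np.uint8),cv2.MORPH_CLOSE,np.ones((9,9),np.uint8))
    M=cv2.moments(m,True);obs[c]=np.array([M['m10'],M['m01']])/M['m00'];print(c,obs[c],M['m00'])
def cent(c,v):
    P=np.array([proj(c,[v[0]+r*np.cos(t),v[1]+r*np.sin(t),.110+h]) for r,h in((.032,-.017),(.032,-.011),(.0275,.017)) for t in a],np.float32)
    M=cv2.moments(cv2.convexHull(P));return np.array([M['m10'],M['m01']])/M['m00']
for cs in(("scene",),("top",),("scene","top")):
    r=minimize(lambda v:sum(np.sum((cent(c,v)-obs[c])**2) for c in cs),[.549,-.143],method="Nelder-Mead",options=dict(xatol=1e-4,fatol=1e-4));print(cs,r.x,r.fun)
# cabinet
print("corner z0",ray("top",(322,168),0),"z.3",ray("top",(322,168),.3))
im=cv2.imread("pics/top0.png")[80:230,230:420];cv2.imwrite("pics/crop.png",cv2.resize(im,(760,600),interpolation=cv2.INTER_CUBIC))
E
```

```text
scene [270.399  213.5596] 386.0
top [296.6065 192.0289] 277.0
('scene',) [ 0.5483 -0.1441] 2.764692834831585e-05
('top',) [ 0.5488 -0.1469] 1.0866660537691928e-05
('scene', 'top') [ 0.5483 -0.1456] 0.33873923455688904
corner z0 [ 0.6454 -0.2509  0.    ] z.3 [ 0.5901 -0.2012  0.3   ]
```

View pics/crop.png

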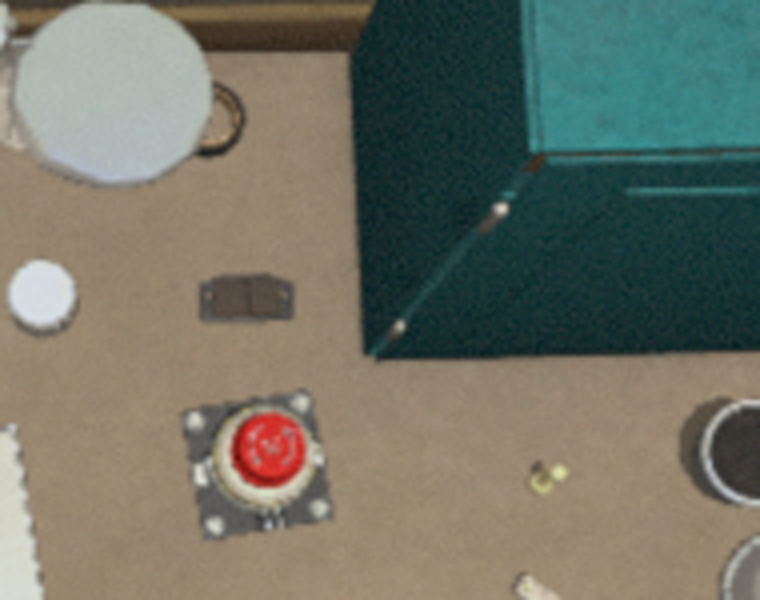

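Request:
move_arm([
  {"jaw":1,"twist":0.115},
  {"twist":0.115},
  {"twist":0.115},
  {"twist":0.115},
  {"twist":0.115},
  {"twist":0.115},
  {"twist":0.115},
  {"twist":0.115},
  {"twist":0.115},
  {"twist":0.115},
])

```text
$.increments[0]: bad value
```

Request:
move_arm([
  {"dx":0.015,"dy":-0.005},
  {"dx":0.033,"dy":-0.012},
  {"dx":0.033,"dy":-0.012},
  {"dx":0.033,"dy":-0.012},
  {"dx":0.033,"dy":-0.012},
  {"dx":0.033,"dy":-0.012},
  {"dx":0.033,"dy":-0.012},
  {"dx":0.033,"dy":-0.012},
  {"dx":0.033,"dy":-0.012},
  {"dx":0.033,"dy":-0.012},
  {"dx":0.033,"dy":-0.012},
  {"dx":0.033,"dy":-0.012},
])

```text
$.increments[0]: bad value
```

Request:
move_arm([
  {"dx":0.033,"dy":-0.012},
  {"dx":0.033,"dy":-0.012},
  {"dx":0.033,"dy":-0.012},
  {"dx":0.033,"dy":-0.012},
  {"dx":0.033,"dy":-0.012},
  {"dx":0.033,"dy":-0.012},
  {"dx":0.033,"dy":-0.012},
  {"dx":0.033,"dy":-0.012},
  {"dx":0.033,"dy":-0.012},
  {"dx":0.033,"dy":-0.012},
  {"dx":0.033,"dy":-0.012},
  {},
])

```text
$.increments[0]: bad value
```

```bash
python3 -c "
from h import *;state()"
```

```text
t0.80 p [0.2739 0.6169 0.2922] r [ 3.1416  0.     -0.4178] q6 -0.29 F [-0.2869 -0.4956 -0.0167] M [-0.0484 -0.019  -0.0273] w 0.0876 g 0.0
```

Request:
move_arm([
  {"jaw":1,"dx":0,"dy":0,"dz":0,"twist":0.115},
  {"jaw":1,"dx":0,"dy":0,"dz":0,"twist":0.115},
  {"jaw":1,"dx":0,"dy":0,"dz":0,"twist":0.115},
  {"jaw":1,"dx":0,"dy":0,"dz":0,"twist":0.115},
  {"jaw":1,"dx":0,"dy":0,"dz":0,"twist":0.115},
  {"jaw":1,"dx":0,"dy":0,"dz":0,"twist":0.115},
  {"jaw":1,"dx":0,"dy":0,"dz":0,"twist":0.115},
  {"jaw":1,"dx":0,"dy":0,"dz":0,"twist":0.115},
  {"jaw":1,"dx":0,"dy":0,"dz":0,"twist":0.115},
  {"jaw":1,"dx":0,"dy":0,"dz":0,"twist":0.115},
])

```text
t: 1.63
eef_pos: [0.2739, 0.6169, 0.2922]
ee_rot: [-3.142, 0.0, -1.573]
force: [0.4, -0.1, 0.2]
width: 0.0873
gripper_force: 0.0
```

Request:
move_arm([
  {"jaw":1,"dx":0.015,"dy":-0.005,"dz":0,"twist":0},
  {"jaw":1,"dx":0.033,"dy":-0.012,"dz":0,"twist":0},
  {"jaw":1,"dx":0.033,"dy":-0.012,"dz":0,"twist":0},
  {"jaw":1,"dx":0.033,"dy":-0.012,"dz":0,"twist":0},
  {"jaw":1,"dx":0.033,"dy":-0.012,"dz":0,"twist":0},
  {"jaw":1,"dx":0.033,"dy":-0.012,"dz":0,"twist":0},
  {"jaw":1,"dx":0.033,"dy":-0.012,"dz":0,"twist":0},
  {"jaw":1,"dx":0.033,"dy":-0.012,"dz":0,"twist":0},
  {"jaw":1,"dx":0.033,"dy":-0.012,"dz":0,"twist":0},
  {"jaw":1,"dx":0.033,"dy":-0.012,"dz":0,"twist":0},
  {"jaw":1,"dx":0.033,"dy":-0.012,"dz":0,"twist":0},
  {"jaw":1,"dx":0.033,"dy":-0.012,"dz":0,"twist":0},
])

```text
t: 2.63
eef_pos: [0.4122, 0.2377, 0.2926]
ee_rot: [-3.141, 0.001, -1.567]
force: [0.9, -0.6, 0.9]
width: 0.0876
gripper_force: 0.0
```

Request:
move_arm([
  {"jaw":1,"dx":0.033,"dy":-0.012,"dz":0,"twist":0},
  {"jaw":1,"dx":0.033,"dy":-0.012,"dz":0,"twist":0},
  {"jaw":1,"dx":0.033,"dy":-0.012,"dz":0,"twist":0},
  {"jaw":1,"dx":0.033,"dy":-0.012,"dz":0,"twist":0},
  {"jaw":1,"dx":0.033,"dy":-0.012,"dz":0,"twist":0},
  {"jaw":1,"dx":0.033,"dy":-0.012,"dz":0,"twist":0},
  {"jaw":1,"dx":0.033,"dy":-0.012,"dz":0,"twist":0},
  {"jaw":1,"dx":0.033,"dy":-0.012,"dz":0,"twist":0},
  {"jaw":1,"dx":0.033,"dy":-0.012,"dz":0,"twist":0},
  {"jaw":1,"dx":0.033,"dy":-0.012,"dz":0,"twist":0},
  {"jaw":1,"dx":0.033,"dy":-0.012,"dz":0,"twist":0},
  {"jaw":1,"dx":0,"dy":0,"dz":0,"twist":0},
])

```text
t: 3.63
eef_pos: [0.5464, -0.1278, 0.2917]
ee_rot: [3.141, -0.001, -1.571]
force: [0.1, 1.3, 0.1]
width: 0.0877
gripper_force: 0.0
```

Request:
move_arm([
  {"jaw":1,"dx":0.018,"dy":-0.002,"dz":0,"twist":0},
  {"jaw":1,"dx":0,"dy":0,"dz":0.007,"twist":0.12},
  {"jaw":1,"dx":0,"dy":0,"dz":0.007,"twist":0.12},
  {"jaw":1,"dx":0,"dy":0,"dz":0.007,"twist":0.12},
  {"jaw":1,"dx":0,"dy":0,"dz":0.007,"twist":0.12},
  {"jaw":1,"dx":0,"dy":0,"dz":0.007,"twist":0.12},
  {"jaw":1,"dx":0,"dy":0,"dz":0.007,"twist":0.12},
  {"jaw":1,"dx":0,"dy":0,"dz":0.007,"twist":0.12},
  {"jaw":1,"dx":0,"dy":0,"dz":0.007,"twist":0.12},
  {"jaw":1,"dx":0,"dy":0,"dz":0.007,"twist":0.12},
  {"jaw":1,"dx":0,"dy":0,"dz":0.007,"twist":0.12},
  {"jaw":1,"dx":0,"dy":0,"dz":0.007,"twist":0.12},
])

```text
t: 4.63
eef_pos: [0.5472, -0.1412, 0.215]
ee_rot: [-3.142, 0.0, -2.894]
force: [0.1, -0.6, -0.6]
width: 0.0876
gripper_force: 0.0
```

```bash
python3 - <<'E'
from h import *
s=state();out=[]
for c in("scene","top"):
    im=arm.grab_frame(c);u=proj(c,[.548,-.1456,.12]).astype(int)
    k=im[u[1]-40:u[1]+40,u[0]-50:u[0]+50];out.append(cv2.resize(k,(400,320),interpolation=cv2.INTER_CUBIC))
cv2.imwrite("pics/above.png",np.hstack(out))
E
```

```text
t4.63 p [ 0.5472 -0.1412  0.215 ] r [-3.1415  0.0003 -2.8937] q6 -1.42 F [ 0.0643 -0.584  -0.6499] M [ 0.0151 -0.1238 -0.0117] w 0.0876 g 0.0
```

View pics/above.png

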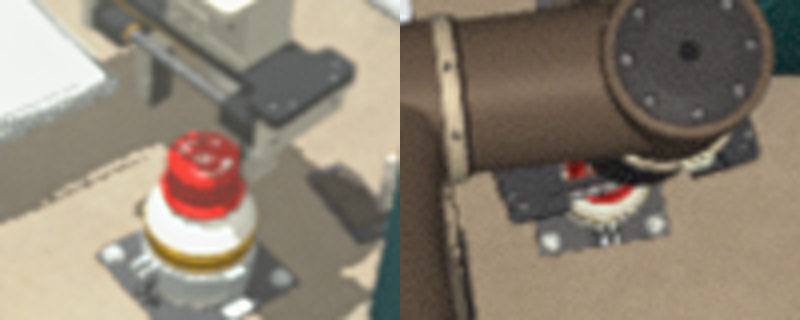

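The fingers straddle the cap. The cap is at (205,165) in the left half, with the open fingers either side above it.

Request:
move_arm([
  {"jaw":1,"dx":0,"dy":-0.0045,"dz":0.01,"twist":0},
  {"jaw":1,"dx":0,"dy":0,"dz":0.015,"twist":0},
  {"jaw":1,"dx":0,"dy":0,"dz":0.012,"twist":0},
  {"jaw":1,"dx":0,"dy":0,"dz":0.008,"twist":0},
  {"jaw":1,"dx":0,"dy":0,"dz":0,"twist":0},
  {"jaw":1,"dx":0,"dy":0,"dz":0,"twist":0},
])

```text
t: 5.23
eef_pos: [0.5483, -0.1458, 0.17]
ee_rot: [-3.141, -0.001, -2.886]
force: [-0.2, -0.2, -0.6]
width: 0.0877
gripper_force: 0.0
```

```bash
python3 -c "
from h import *;print(np.array(state()['q']))"
```

```text
t5.23 p [ 0.5483 -0.1458  0.17  ] r [-3.1415 -0.0007 -2.886 ] q6 -1.40 F [-0.1721 -0.2259 -0.5873] M [ 0.041  -0.1645  0.0361] w 0.0877 g 0.0
[ 0.0851  0.2938 -0.3881  0.0003 -0.8895 -1.4005]
```

Request:
move_arm([
  {"jaw":-1,"dx":0,"dy":0,"dz":0,"twist":0},
  {"jaw":-1,"dx":0,"dy":0,"dz":0,"twist":0},
  {"jaw":-1,"dx":0,"dy":0,"dz":0,"twist":0},
  {"jaw":-1,"dx":0,"dy":0,"dz":0,"twist":0},
  {"jaw":-1,"dx":0,"dy":0,"dz":0,"twist":0},
  {"jaw":-1,"dx":0,"dy":0,"dz":0,"twist":0},
], force=4)

```text
t: 5.73
eef_pos: [0.5483, -0.1451, 0.1703]
ee_rot: [3.141, 0.001, -2.888]
force: [-0.1, 2.0, 1.7]
width: 0.0549
gripper_force: 4.0
```

Request:
move_arm([
  {"jaw":-1,"dx":0,"dy":0.0008,"dz":0.001,"twist":0},
  {"jaw":-1,"dx":0,"dy":0,"dz":0.001,"twist":0},
  {"jaw":-1,"dx":0,"dy":0,"dz":0.001,"twist":0},
  {"jaw":-1,"dx":0,"dy":0,"dz":0,"twist":0},
])

```text
t: 6.07
eef_pos: [0.5483, -0.145, 0.1676]
ee_rot: [-3.141, 0.0, -2.887]
force: [-2.0, 0.6, 6.0]
width: 0.0551
gripper_force: 4.0
```

Request:
move_arm([
  {"jaw":-1,"dx":0,"dy":0,"dz":0.001,"twist":0},
  {"jaw":-1,"dx":0,"dy":0,"dz":0,"twist":0},
  {"jaw":-1,"dx":0,"dy":0,"dz":0,"twist":0},
], force=12)

```text
t: 6.32
eef_pos: [0.5483, -0.145, 0.1668]
ee_rot: [-3.141, 0.001, -2.887]
force: [-1.3, 0.8, 6.6]
width: 0.0551
gripper_force: 12.0
```

Request:
move_arm([
  {"jaw":-1,"dx":0,"dy":0,"dz":0.001,"twist":0},
  {"jaw":-1,"dx":0,"dy":0,"dz":0,"twist":0},
  {"jaw":-1,"dx":0,"dy":0,"dz":0,"twist":0},
], force=25)

```text
t: 6.57
eef_pos: [0.5483, -0.145, 0.166]
ee_rot: [-3.141, 0.001, -2.887]
force: [-2.5, 1.1, 9.7]
width: 0.0547
gripper_force: 25.0
```

Request:
move_arm([
  {"jaw":-1,"dx":0.0005,"dy":0,"dz":0.0008,"twist":0},
  {"jaw":-1,"dx":0,"dy":0,"dz":0,"twist":0},
  {"jaw":-1,"dx":0,"dy":0,"dz":0,"twist":0},
])

```text
t: 6.82
eef_pos: [0.5482, -0.145, 0.1656]
ee_rot: [-3.141, 0.002, -2.887]
force: [-2.0, 2.9, 10.2]
width: 0.0548
gripper_force: 25.0
```

Request:
move_arm([
  {"jaw":-1,"dx":0.0003,"dy":0.0003,"dz":0.0008,"twist":0},
  {"jaw":-1,"dx":0,"dy":0,"dz":0,"twist":0},
  {"jaw":-1,"dx":0,"dy":0,"dz":0,"twist":-0.03},
  {"jaw":-1,"dx":0,"dy":0,"dz":0,"twist":-0.04},
  {"jaw":-1,"dx":0,"dy":0,"dz":0,"twist":-0.04},
])

```text
t: 7.23
eef_pos: [0.5482, -0.1449, 0.1652]
ee_rot: [-3.14, 0.002, -2.775]
force: [-1.5, 1.3, 13.5]
width: 0.0544
gripper_force: 25.0
```

Request:
move_arm([
  {"jaw":-1,"dx":0,"dy":0,"dz":0,"twist":-0.05},
  {"jaw":-1,"dx":0,"dy":0,"dz":0,"twist":-0.05},
  {"jaw":-1,"dx":0,"dy":0,"dz":0,"twist":-0.05},
  {"jaw":-1,"dx":0,"dy":0,"dz":0,"twist":-0.05},
])

```text
t: 7.57
eef_pos: [0.5484, -0.1449, 0.1652]
ee_rot: [-3.139, 0.002, -2.575]
force: [-1.7, 0.8, 11.9]
width: 0.0548
gripper_force: 25.0
```

```bash
python3 -c "
from h import *;state()"
```

```text
t7.57 p [ 0.5484 -0.1449  0.1652] r [-3.1395  0.0023 -2.5748] q6 -1.09 F [-1.7466  0.8089 11.8538] M [ 0.8245  0.4134 -0.1561] w 0.0548 g 25.0
```

Request:
move_arm([
  {"jaw":-1,"dx":0,"dy":0,"dz":0,"twist":-0.05},
  {"jaw":-1,"dx":0,"dy":0,"dz":0,"twist":-0.05},
  {"jaw":-1,"dx":0,"dy":0,"dz":0,"twist":-0.05},
  {"jaw":-1,"dx":0,"dy":0,"dz":0,"twist":-0.05},
])

```text
t: 7.9
eef_pos: [0.549, -0.1445, 0.1656]
ee_rot: [-3.138, 0.003, -2.375]
force: [-1.0, 3.4, 14.2]
width: 0.0547
gripper_force: 25.0
```

```bash
python3 -c "
from h import *;state()"
```

```text
t7.90 p [ 0.549  -0.1445  0.1656] r [-3.1384  0.0031 -2.3748] q6 -0.89 F [-1.0012  3.4326 14.1968] M [ 1.5961  0.234  -0.2321] w 0.0547 g 25.0
```

Request:
move_arm([
  {"jaw":-1,"dx":-0.0003,"dy":0.0003,"dz":-0.0006,"twist":-0.04},
  {"jaw":-1,"dx":0,"dy":0,"dz":-0.0004,"twist":-0.04},
  {"jaw":-1,"dx":0,"dy":0,"dz":-0.0002,"twist":-0.04},
  {"jaw":-1,"dx":0,"dy":0,"dz":-0.0002,"twist":-0.04},
])

```text
t: 8.23
eef_pos: [0.5489, -0.1442, 0.1666]
ee_rot: [-3.138, 0.002, -2.215]
force: [0.6, 2.6, 9.4]
width: 0.0547
gripper_force: 25.0
```

```bash
python3 -c "
from h import *;state()"
```

```text
t8.23 p [ 0.5489 -0.1442  0.1666] r [-3.1382  0.0023 -2.2152] q6 -0.73 F [0.6053 2.6487 9.3572] M [ 1.0828 -0.2107 -0.1442] w 0.0547 g 25.0
```

Request:
move_arm([
  {"jaw":-1,"dx":-0.0002,"dy":0.0002,"dz":0.0008,"twist":0},
  {"jaw":-1,"dx":0,"dy":0,"dz":0,"twist":-0.04},
  {"jaw":-1,"dx":0,"dy":0,"dz":0,"twist":-0.04},
  {"jaw":-1,"dx":0,"dy":0,"dz":0,"twist":-0.04},
])

```text
t: 8.57
eef_pos: [0.5491, -0.144, 0.1663]
ee_rot: [-3.137, 0.002, -2.095]
force: [-1.3, 2.6, 13.3]
width: 0.0549
gripper_force: 25.0
```

```bash
python3 -c "
from h import *;state()"
```

```text
t8.57 p [ 0.5491 -0.144   0.1663] r [-3.1373  0.002  -2.0952] q6 -0.61 F [-1.3026  2.6333 13.3304] M [ 1.3531  0.2416 -0.2621] w 0.0549 g 25.0
```

Request:
move_arm([
  {"jaw":-1,"dx":0,"dy":0,"dz":-0.0003,"twist":-0.04},
  {"jaw":-1,"dx":0,"dy":0,"dz":-0.0001,"twist":-0.04},
  {"jaw":-1,"dx":0,"dy":0,"dz":-0.0001,"twist":-0.04},
  {"jaw":-1,"dx":0,"dy":0,"dz":-0.0001,"twist":-0.04},
  {"jaw":-1,"dx":0,"dy":0,"dz":-0.0001,"twist":-0.04},
])

```text
t: 8.98
eef_pos: [0.5491, -0.1439, 0.1669]
ee_rot: [-3.137, 0.001, -1.895]
force: [-0.5, 2.8, 12.4]
width: 0.0543
gripper_force: 25.0
```

```bash
python3 -c "
from h import *;state()"
```

```text
t8.98 p [ 0.5491 -0.1439  0.1669] r [-3.1371  0.0013 -1.8951] q6 -0.41 F [-0.5322  2.8325 12.3637] M [ 1.2372  0.1763 -0.1602] w 0.0543 g 25.0
```

Request:
move_arm([
  {"jaw":-1,"dx":-0.0004,"dy":0,"dz":-0.0001,"twist":-0.04},
  {"jaw":-1,"dx":0,"dy":0,"dz":-0.0001,"twist":-0.04},
  {"jaw":-1,"dx":0,"dy":0,"dz":-0.0001,"twist":-0.04},
  {"jaw":-1,"dx":0,"dy":0,"dz":-0.0001,"twist":-0.04},
  {"jaw":-1,"dx":0,"dy":0,"dz":-0.0001,"twist":-0.04},
])

```text
t: 9.4
eef_pos: [0.5491, -0.1436, 0.1674]
ee_rot: [-3.137, 0.0, -1.695]
force: [-0.7, 2.9, 12.8]
width: 0.0548
gripper_force: 25.0
```

```bash
python3 -c "
from h import *;state()"
```

```text
t9.40 p [ 0.5491 -0.1436  0.1674] r [-3.1372  0.0003 -1.6952] q6 -0.21 F [-0.7085  2.8943 12.7882] M [ 1.4223  0.4107 -0.1927] w 0.0548 g 25.0
```

Steady. I'll keep the same rate.

Request:
move_arm([
  {"jaw":-1,"dx":0,"dy":0,"dz":-0.0001,"twist":-0.04},
  {"jaw":-1,"dx":0,"dy":0,"dz":-0.0001,"twist":-0.04},
  {"jaw":-1,"dx":0,"dy":0,"dz":-0.0001,"twist":-0.04},
  {"jaw":-1,"dx":0,"dy":0,"dz":-0.0001,"twist":-0.04},
  {"jaw":-1,"dx":0,"dy":0,"dz":-0.0001,"twist":-0.04},
  {"jaw":-1,"dx":0,"dy":0,"dz":-0.0001,"twist":-0.04},
])

```text
t: 9.9
eef_pos: [0.549, -0.1436, 0.168]
ee_rot: [-3.137, -0.001, -1.455]
force: [-0.8, 4.5, 15.3]
width: 0.0547
gripper_force: 25.0
```

```bash
python3 -c "
from h import *;state()"
```

```text
t9.90 p [ 0.549  -0.1436  0.168 ] r [-3.1373 -0.0008 -1.4552] q6 0.03 F [-0.7878  4.5003 15.2508] M [ 1.3341  0.5343 -0.2506] w 0.0547 g 25.0
```

Request:
move_arm([
  {"jaw":-1,"dx":-0.0004,"dy":0,"dz":-0.0005,"twist":-0.02},
  {"jaw":-1,"dx":0,"dy":0,"dz":-0.0002,"twist":-0.04},
  {"jaw":-1,"dx":0,"dy":0,"dz":-0.0001,"twist":-0.04},
  {"jaw":-1,"dx":0,"dy":0,"dz":-0.0001,"twist":-0.04},
  {"jaw":-1,"dx":0,"dy":0,"dz":-0.0001,"twist":-0.04},
])

```text
t: 10.32
eef_pos: [0.5488, -0.1433, 0.1688]
ee_rot: [-3.138, -0.002, -1.275]
force: [-0.2, 2.8, 10.6]
width: 0.0549
gripper_force: 25.0
```

```bash
python3 -c "
from h import *;state()"
```

```text
t10.32 p [ 0.5488 -0.1433  0.1688] r [-3.1381 -0.0016 -1.2752] q6 0.20 F [-0.1928  2.8468 10.5895] M [ 0.7424  0.273  -0.1543] w 0.0549 g 25.0
```

Request:
move_arm([
  {"jaw":-1,"dx":0,"dy":0,"dz":0.0002,"twist":-0.04},
  {"jaw":-1,"dx":0,"dy":0,"dz":0,"twist":-0.04},
  {"jaw":-1,"dx":0,"dy":0,"dz":-0.0001,"twist":-0.04},
  {"jaw":-1,"dx":0,"dy":0,"dz":-0.0001,"twist":-0.04},
  {"jaw":-1,"dx":0,"dy":0,"dz":-0.0001,"twist":-0.04},
])

```text
t: 10.73
eef_pos: [0.5488, -0.1434, 0.1692]
ee_rot: [-3.138, -0.002, -1.075]
force: [-1.2, 2.2, 13.3]
width: 0.0545
gripper_force: 25.0
```

```bash
python3 -c "
from h import *;state()"
```

```text
t10.73 p [ 0.5488 -0.1434  0.1692] r [-3.1385 -0.0024 -1.0752] q6 0.40 F [-1.1601  2.1936 13.2808] M [ 0.7875  0.718  -0.2215] w 0.0545 g 25.0
```

Request:
move_arm([
  {"jaw":-1,"dx":0,"dy":0,"dz":-0.0002,"twist":-0.04},
  {"jaw":-1,"dx":0,"dy":0,"dz":-0.0002,"twist":-0.04},
  {"jaw":-1,"dx":0,"dy":0,"dz":-0.0001,"twist":-0.04},
  {"jaw":-1,"dx":0,"dy":0,"dz":-0.0001,"twist":-0.04},
  {"jaw":-1,"dx":0,"dy":0,"dz":-0.0001,"twist":-0.04},
])

```text
t: 11.15
eef_pos: [0.5488, -0.1434, 0.1698]
ee_rot: [-3.139, -0.003, -0.875]
force: [-0.3, 1.9, 12.3]
width: 0.0545
gripper_force: 25.0
```

```bash
python3 -c "
from h import *;state()"
```

```text
t11.15 p [ 0.5488 -0.1434  0.1698] r [-3.139  -0.003  -0.8752] q6 0.60 F [-0.346   1.9132 12.2715] M [ 0.6805  0.6251 -0.2484] w 0.0545 g 25.0
```

Request:
move_arm([
  {"jaw":-1,"dx":0,"dy":0,"dz":-0.0001,"twist":-0.04},
  {"jaw":-1,"dx":0,"dy":0,"dz":-0.0001,"twist":-0.04},
  {"jaw":-1,"dx":0,"dy":0,"dz":-0.0001,"twist":-0.04},
  {"jaw":-1,"dx":0,"dy":0,"dz":-0.0001,"twist":-0.04},
  {"jaw":-1,"dx":0,"dy":0,"dz":-0.0001,"twist":-0.04},
])

```text
t: 11.57
eef_pos: [0.5488, -0.1434, 0.1704]
ee_rot: [-3.14, -0.004, -0.675]
force: [-1.2, 1.7, 13.8]
width: 0.0547
gripper_force: 25.0
```

```bash
python3 -c "
from h import *;state()"
```

```text
t11.57 p [ 0.5488 -0.1434  0.1704] r [-3.1397 -0.0035 -0.6751] q6 0.80 F [-1.201   1.6588 13.8259] M [ 0.516   0.6256 -0.2212] w 0.0547 g 25.0
```

Request:
move_arm([
  {"jaw":-1,"dx":0,"dy":0,"dz":-0.0003,"twist":-0.04},
  {"jaw":-1,"dx":0,"dy":0,"dz":-0.0002,"twist":-0.04},
  {"jaw":-1,"dx":0,"dy":0,"dz":-0.0001,"twist":-0.04},
  {"jaw":-1,"dx":0,"dy":0,"dz":-0.0001,"twist":-0.04},
  {"jaw":-1,"dx":0,"dy":0,"dz":-0.0001,"twist":-0.04},
])

```text
t: 11.98
eef_pos: [0.5488, -0.1435, 0.171]
ee_rot: [-3.14, -0.004, -0.475]
force: [-1.4, 1.4, 12.7]
width: 0.0549
gripper_force: 25.0
```

```bash
python3 -c "
from h import *;state()"
```

```text
t11.98 p [ 0.5488 -0.1435  0.171 ] r [-3.1404 -0.0038 -0.4752] q6 1.00 F [-1.3679  1.4008 12.7499] M [ 0.3968  0.4855 -0.2141] w 0.0549 g 25.0
```

Request:
move_arm([
  {"jaw":-1,"dx":0,"dy":0,"dz":-0.0001,"twist":-0.04},
  {"jaw":-1,"dx":0,"dy":0,"dz":-0.0001,"twist":-0.04},
  {"jaw":-1,"dx":0,"dy":0,"dz":-0.0001,"twist":-0.04},
  {"jaw":-1,"dx":0,"dy":0,"dz":-0.0001,"twist":-0.04},
  {"jaw":-1,"dx":0,"dy":0,"dz":-0.0001,"twist":-0.04},
])

```text
t: 12.4
eef_pos: [0.5488, -0.1435, 0.1716]
ee_rot: [-3.141, -0.004, -0.275]
force: [-2.2, -0.0, 12.2]
width: 0.0548
gripper_force: 25.0
```

```bash
python3 -c "
from h import *;state()"
```

```text
t12.40 p [ 0.5488 -0.1435  0.1716] r [-3.1412 -0.004  -0.2752] q6 1.20 F [-2.1857 -0.0186 12.2276] M [ 0.4598  0.5408 -0.2445] w 0.0548 g 25.0
```

Request:
move_arm([
  {"jaw":-1,"dx":0,"dy":0,"dz":-0.0001,"twist":-0.04},
  {"jaw":-1,"dx":0,"dy":0,"dz":-0.0001,"twist":-0.04},
  {"jaw":-1,"dx":0,"dy":0,"dz":-0.0001,"twist":-0.04},
  {"jaw":-1,"dx":0,"dy":0,"dz":-0.0001,"twist":-0.04},
  {"jaw":-1,"dx":0,"dy":0,"dz":-0.0001,"twist":-0.04},
])

```text
t: 12.82
eef_pos: [0.5489, -0.1435, 0.1721]
ee_rot: [3.141, -0.004, -0.075]
force: [-1.5, 2.1, 13.2]
width: 0.0546
gripper_force: 25.0
```

```bash
python3 -c "
from h import *;state()"
```

```text
t12.82 p [ 0.5489 -0.1435  0.1721] r [ 3.1412 -0.0041 -0.0752] q6 1.40 F [-1.5384  2.1221 13.1526] M [ 0.5777  0.4747 -0.2464] w 0.0546 g 25.0
```

Request:
move_arm([
  {"jaw":-1,"dx":0,"dy":0,"dz":-0.0002,"twist":-0.04},
  {"jaw":-1,"dx":0,"dy":0,"dz":-0.0001,"twist":-0.04},
  {"jaw":-1,"dx":0,"dy":0,"dz":-0.0001,"twist":-0.04},
  {"jaw":-1,"dx":0,"dy":0,"dz":-0.0001,"twist":-0.04},
  {"jaw":-1,"dx":0,"dy":0,"dz":-0.0001,"twist":-0.04},
])

```text
t: 13.23
eef_pos: [0.549, -0.1434, 0.1727]
ee_rot: [3.14, -0.004, 0.125]
force: [-0.1, 1.5, 12.4]
width: 0.0544
gripper_force: 25.0
```

```bash
python3 -c "
from h import *;state()"
```

```text
t13.23 p [ 0.549  -0.1434  0.1727] r [ 3.1404 -0.0041  0.1248] q6 1.60 F [-0.1133  1.5212 12.3609] M [ 0.4944  0.3657 -0.2529] w 0.0544 g 25.0
```

Request:
move_arm([
  {"jaw":-1,"dx":0,"dy":0,"dz":-0.0001,"twist":-0.04},
  {"jaw":-1,"dx":0,"dy":0,"dz":-0.0001,"twist":-0.04},
  {"jaw":-1,"dx":0,"dy":0,"dz":-0.0001,"twist":-0.04},
  {"jaw":-1,"dx":0,"dy":0,"dz":-0.0001,"twist":-0.04},
  {"jaw":-1,"dx":0,"dy":0,"dz":-0.0001,"twist":-0.04},
])

```text
t: 13.65
eef_pos: [0.549, -0.1434, 0.1733]
ee_rot: [3.14, -0.004, 0.325]
force: [-1.1, 1.3, 13.9]
width: 0.0549
gripper_force: 25.0
```

```bash
python3 - <<'E'
from h import *
state();out=[]
for c in("scene","top"):
    im=arm.grab_frame(c);u=proj(c,[.548,-.1456,.12]).astype(int)
    k=im[u[1]-40:u[1]+40,u[0]-50:u[0]+50];out.append(cv2.resize(k,(400,320),interpolation=cv2.INTER_CUBIC))
cv2.imwrite("pics/turn.png",np.hstack(out))
E
```

```text
t13.65 p [ 0.549  -0.1434  0.1733] r [ 3.1396 -0.0039  0.3249] q6 1.80 F [-1.1431  1.2679 13.9271] M [ 0.6633  0.4072 -0.2258] w 0.0549 g 25.0
```

View pics/turn.png

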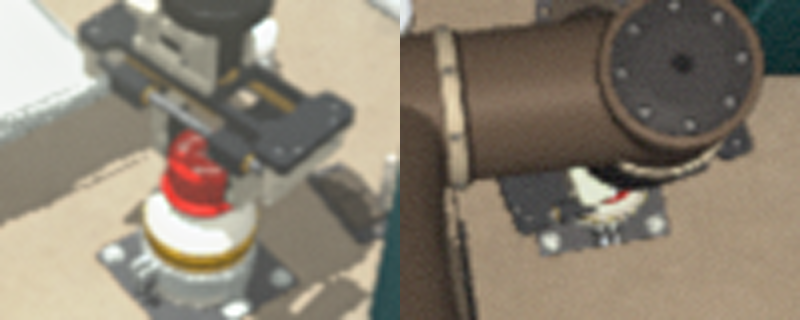

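The fingers still hold the cap just above its flange (left half, cap at (195,175)), and it has risen. I'll go on turning.

Request:
move_arm([
  {"jaw":-1,"dx":0,"dy":0,"dz":-0.0003,"twist":-0.04},
  {"jaw":-1,"dx":0,"dy":0,"dz":-0.0002,"twist":-0.04},
  {"jaw":-1,"dx":0,"dy":0,"dz":-0.0001,"twist":-0.04},
  {"jaw":-1,"dx":0,"dy":0,"dz":-0.0001,"twist":-0.04},
  {"jaw":-1,"dx":0,"dy":0,"dz":-0.0001,"twist":-0.04},
])

```text
t: 14.17
eef_pos: [0.5489, -0.1433, 0.1739]
ee_rot: [3.139, -0.003, 0.525]
force: [-1.8, 2.1, 11.9]
width: 0.0549
gripper_force: 25.0
```

```bash
python3 -c "
from h import *;state()"
```

```text
t14.17 p [ 0.5489 -0.1433  0.1739] r [ 3.1391 -0.0034  0.5247] q6 2.00 F [-1.7697  2.0709 11.8739] M [ 0.7263  0.3392 -0.2165] w 0.0549 g 25.0
```

Request:
move_arm([
  {"jaw":-1,"dx":0,"dy":0,"dz":-0.0001,"twist":-0.04},
  {"jaw":-1,"dx":0,"dy":0,"dz":-0.0001,"twist":-0.04},
  {"jaw":-1,"dx":0,"dy":0,"dz":-0.0001,"twist":-0.04},
  {"jaw":-1,"dx":0,"dy":0,"dz":-0.0001,"twist":-0.04},
  {"jaw":-1,"dx":0,"dy":0,"dz":-0.0001,"twist":-0.04},
])

```text
t: 14.58
eef_pos: [0.5489, -0.1433, 0.1743]
ee_rot: [3.139, -0.003, 0.725]
force: [0.0, 1.9, 11.5]
width: 0.0544
gripper_force: 25.0
```

```bash
python3 -c "
from h import *;state()"
```

```text
t14.58 p [ 0.5489 -0.1433  0.1743] r [ 3.1385 -0.0028  0.7247] q6 2.20 F [ 0.0394  1.9087 11.5011] M [ 0.6645  0.1732 -0.2282] w 0.0544 g 25.0
```

Request:
move_arm([
  {"jaw":-1,"dx":0,"dy":0,"dz":-0.0001,"twist":-0.04},
  {"jaw":-1,"dx":0,"dy":0,"dz":-0.0001,"twist":-0.04},
  {"jaw":-1,"dx":0,"dy":0,"dz":-0.0001,"twist":-0.04},
  {"jaw":-1,"dx":0,"dy":0,"dz":-0.0001,"twist":-0.04},
  {"jaw":-1,"dx":0,"dy":0,"dz":-0.0001,"twist":-0.04},
  {"jaw":-1,"dx":0,"dy":0,"dz":-0.0001,"twist":-0.04},
])

```text
t: 15.08
eef_pos: [0.5494, -0.1432, 0.1748]
ee_rot: [3.137, -0.003, 0.965]
force: [2.4, 0.4, 4.3]
width: 0.055
gripper_force: 25.0
```

```bash
python3 -c "
from h import *;state()"
```

```text
t15.08 p [ 0.5494 -0.1432  0.1748] r [ 3.1371 -0.0026  0.965 ] q6 2.45 F [2.4234 0.3916 4.3239] M [ 0.0494 -1.0271  0.0124] w 0.0550 g 25.0
```

The torque and the push both dropped away, so the thread has let go. Lifting now.

Request:
move_arm([
  {"jaw":-1,"dx":0,"dy":0,"dz":-0.002,"twist":0},
  {"jaw":-1,"dx":0,"dy":0,"dz":-0.003,"twist":0},
  {"jaw":-1,"dx":0,"dy":0,"dz":-0.003,"twist":0},
  {"jaw":-1,"dx":0,"dy":0,"dz":-0.003,"twist":0},
])

```text
t: 15.42
eef_pos: [0.5466, -0.1433, 0.1835]
ee_rot: [-3.14, 0.001, 0.961]
force: [1.3, -1.0, -2.4]
width: 0.0547
gripper_force: 25.0
```

Request:
move_arm([
  {"jaw":-1,"dx":0,"dy":0,"dz":-0.012,"twist":0},
  {"jaw":-1,"dx":0,"dy":0,"dz":-0.02,"twist":0},
  {"jaw":-1,"dx":0,"dy":0,"dz":-0.02,"twist":0},
  {"jaw":-1,"dx":0,"dy":0,"dz":-0.01,"twist":0},
])

```text
t: 15.75
eef_pos: [0.5472, -0.1434, 0.2478]
ee_rot: [3.141, -0.0, 0.962]
force: [0.7, 1.1, -1.1]
width: 0.0547
gripper_force: 25.0
```

Request:
move_arm([
  {"jaw":-1,"dx":0.009,"dy":-0.01,"dz":0,"twist":0},
  {"jaw":-1,"dx":0.0194,"dy":-0.02,"dz":0,"twist":0},
  {"jaw":-1,"dx":0.0194,"dy":-0.02,"dz":0,"twist":0},
  {"jaw":-1,"dx":0.0194,"dy":-0.02,"dz":0,"twist":0},
  {"jaw":-1,"dx":0.0194,"dy":-0.02,"dz":0,"twist":0},
  {"jaw":-1,"dx":0.0194,"dy":-0.02,"dz":0,"twist":0},
  {"jaw":-1,"dx":0.0194,"dy":-0.02,"dz":0,"twist":0},
  {"jaw":-1,"dx":0.0194,"dy":-0.02,"dz":0,"twist":0},
  {"jaw":-1,"dx":0.0194,"dy":-0.02,"dz":0,"twist":0},
  {"jaw":-1,"dx":0.0194,"dy":-0.02,"dz":0,"twist":0},
  {"jaw":-1,"dx":0.009,"dy":-0.01,"dz":0,"twist":0},
  {"jaw":-1,"dx":0,"dy":0,"dz":0,"twist":0},
])

```text
t: 16.75
eef_pos: [0.4923, 0.1311, 0.2454]
ee_rot: [-3.141, 0.001, 0.964]
force: [0.9, -0.3, -2.8]
width: 0.0549
gripper_force: 25.0
```

```bash
python3 - <<'E'
from h import *
state();out=[]
for c,P in(("scene",[.52,0,.1]),("top",[.52,0,.1])):
    im=arm.grab_frame(c);u=proj(c,P).astype(int)
    k=im[u[1]-80:u[1]+80,u[0]-100:u[0]+100];out.append(cv2.resize(k,(400,320),interpolation=cv2.INTER_CUBIC))
    for d in arm.pinpoint(c,"tray_free")[:1]+arm.pinpoint(c,"tray")[:1]: print(np.array(d["position"]),d["score"])
cv2.imwrite("pics/tray.png",np.hstack(out))
E
```

```text
t16.75 p [0.4923 0.1311 0.2454] r [-3.1407  0.0009  0.9641] q6 1.89 F [ 0.9157 -0.2616 -2.7923] M [-0.1019 -0.085  -0.0255] w 0.0549 g 25.0
[0.4917 0.1281 0.001 ] 0.94
[ 0.4893  0.167  -0.0025] 0.88
[0.4902 0.1317 0.0027] 0.98
[ 0.4932  0.1697 -0.0005] 0.87
```

View pics/tray.png

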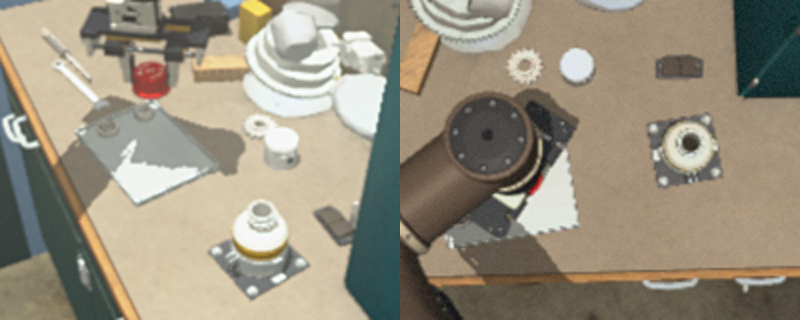

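The jar stands open with the bare neck showing at (262,210) in the left half. The cap, at (150,78), is held over the tray.

Request:
move_arm([
  {"jaw":-1,"dx":0,"dy":0,"dz":0.01,"twist":-0.1},
  {"jaw":-1,"dx":0,"dy":0,"dz":0.02,"twist":-0.1},
  {"jaw":-1,"dx":0,"dy":0,"dz":0.02,"twist":-0.1},
  {"jaw":-1,"dx":0,"dy":0,"dz":0.02,"twist":-0.1},
  {"jaw":-1,"dx":0,"dy":0,"dz":0.02,"twist":-0.1},
  {"jaw":-1,"dx":0,"dy":0,"dz":0.02,"twist":-0.1},
  {"jaw":-1,"dx":0,"dy":0,"dz":0.02,"twist":0},
  {"jaw":-1,"dx":0,"dy":0,"dz":0.015,"twist":0},
  {"jaw":-1,"dx":0,"dy":0,"dz":0.008,"twist":0},
  {"jaw":-1,"dx":0,"dy":0,"dz":0,"twist":0},
  {"jaw":-1,"dx":0,"dy":0,"dz":0,"twist":0},
])

```text
t: 17.97
eef_pos: [0.4936, 0.1287, 0.0932]
ee_rot: [-3.141, 0.001, 1.562]
force: [0.1, -0.7, -0.7]
width: 0.0549
gripper_force: 25.0
```

Request:
move_arm([
  {"jaw":-1,"dx":0,"dy":0,"dz":0.004,"twist":0},
  {"jaw":-1,"dx":0,"dy":0,"dz":0.004,"twist":0},
  {"jaw":-1,"dx":0,"dy":0,"dz":0.002,"twist":0},
  {"jaw":-1,"dx":0,"dy":0,"dz":0.001,"twist":0},
  {"jaw":-1,"dx":0,"dy":0,"dz":0,"twist":0},
])

```text
t: 18.38
eef_pos: [0.4933, 0.1291, 0.0821]
ee_rot: [3.142, -0.0, 1.562]
force: [0.5, -0.1, -1.3]
width: 0.0547
gripper_force: 25.0
```

Request:
move_arm([
  {"jaw":-1,"dx":0,"dy":0,"dz":0.001,"twist":0},
  {"jaw":-1,"dx":0,"dy":0,"dz":0.001,"twist":0},
  {"jaw":-1,"dx":0,"dy":0,"dz":0.001,"twist":0},
  {"jaw":-1,"dx":0,"dy":0,"dz":0,"twist":0},
])

```text
t: 18.72
eef_pos: [0.4934, 0.1292, 0.0798]
ee_rot: [3.141, -0.0, 1.563]
force: [-3.1, -0.6, 7.7]
width: 0.0545
gripper_force: 25.0
```

Request:
move_arm([
  {"jaw":-1,"dx":0,"dy":0,"dz":-0.0015,"twist":0},
  {"jaw":-1,"dx":0,"dy":0,"dz":0,"twist":0},
  {"jaw":0.6,"dx":0,"dy":0,"dz":0,"twist":0},
  {"jaw":0.6,"dx":0,"dy":0,"dz":0,"twist":0},
  {"jaw":0.6,"dx":0,"dy":0,"dz":0,"twist":0},
  {"jaw":0.6,"dx":0,"dy":0,"dz":0,"twist":0},
])

```text
t: 19.22
eef_pos: [0.4934, 0.1291, 0.0805]
ee_rot: [3.142, 0.0, 1.562]
force: [-0.9, -0.0, -0.1]
width: 0.069
gripper_force: 0.0
```

Request:
move_arm([
  {"jaw":0.6,"dx":0,"dy":0,"dz":-0.005,"twist":0},
  {"jaw":0.6,"dx":0,"dy":0,"dz":-0.01,"twist":0},
  {"jaw":0.6,"dx":0,"dy":0,"dz":-0.02,"twist":0},
  {"jaw":0.6,"dx":0,"dy":0,"dz":-0.03,"twist":0},
  {"jaw":0.6,"dx":0,"dy":0,"dz":-0.03,"twist":0},
  {"jaw":0.6,"dx":0,"dy":0,"dz":-0.03,"twist":0},
  {"jaw":0.6,"dx":0,"dy":0,"dz":-0.02,"twist":0},
  {"jaw":0.6,"dx":0,"dy":0,"dz":0,"twist":0},
])

```text
t: 19.88
eef_pos: [0.4952, 0.13, 0.2314]
ee_rot: [3.134, -0.004, 1.563]
force: [0.8, -0.2, 0.4]
width: 0.07
gripper_force: 0.0
```

```bash
python3 - <<'E'
from h import *
state();im=arm.grab_frame("scene");u=proj("scene",[.5,.05,.05]).astype(int)
cv2.imwrite("pics/end.png",cv2.resize(im[u[1]-60:u[1]+60,u[0]-80:u[0]+80],(800,600),interpolation=cv2.INTER_CUBIC))
for d in arm.pinpoint("scene","cap")[:1]: print(np.array(d["position"]),d["score"])
E
```

```text
t19.88 p [0.4952 0.13   0.2314] r [ 3.1339 -0.0042  1.563 ] q6 2.49 F [ 0.8406 -0.1776  0.3875] M [-0.0786 -0.2633  0.0124] w 0.0700 g 0.0
[0.4948 0.1275 0.0185] 0.58
```

View pics/end.png

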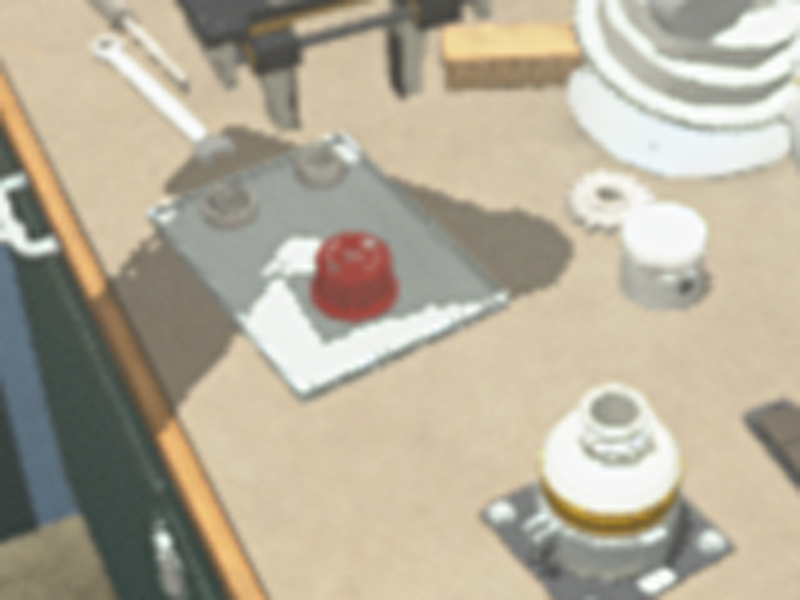

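The cap stands upright at (355,277) in the tray's empty half, the jar is open at (610,410), and the nut and bearing haven't moved. Handing the job in.

```bash
python3 -c "
from station import arm;print(arm.job_done())"
```

```text
the job is handed in; nothing more can be done
None
```

The jar is open and the red cap stands upright in the empty end of the drip tray. The gripper is clear of everything, and the job was handed in at about 20 s. While turning, the downward push read mostly 11–14 N, with a low of 9.4 N and one reading of 15.3 N, slightly over your 14 N.

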